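Nest the stacked stack-nest tote

TASK

The two small stack-nest totes in the bamboo tray are empty and stacked at the moment. Lift the top tote off, turn it end for end and nest it inside the lower one, feeling it in gently without dropping or forcing it, until it has gone fully home past the spring tongues and stays there level. Leave everything else on the counter where it stands.

Things in the scene. Friction and masses are not known exactly. Their poses are not given: they have to be found in the camera images.
- tote: The top stack-nest tote, loose, plain off-white plastic, 0.18 to 0.35 kg, open-topped, 150 mm long (x) x 64 wide (y) x 85 high; origin at the centre of its underside. Walls taper in 1 mm per 10 mm of depth to a foot of 131 x 45 mm. The lower tote is the same. Turned opposite ways (as at the start) the foot stands on the lower tote's ribs, 80 mm above its foot, with about 6 mm of play.
- tote_grip (a point): Middle of the top tote's rim band, 73 mm above its underside. The top 30 mm of the tote is this upright flat-sided band, 150 x 64 mm outside, 3 mm thick: grip it here across the 64 mm width; the middle 100 mm of both long sides are plain. When nested the lower tote's rim is 45 mm above the top tote's underside, so fingers stay clear of it above that.
- tote_one (a point): Top of the rim, middle of the top tote's one-rib end: 75 mm along its -x, 85 mm up. Inside, this end has one column 15 mm wide in its middle, standing in 17 mm from the rim band, its flat top 5 mm below the rim; outside, under the foot, a straight open-bottomed channel 18 mm wide, 12 mm deep at the foot and 40 mm high with a closed top.
- tote_two (a point): Top of the rim, middle of the top tote's two-rib end: 75 mm along its +x, 85 mm up. Here columns stand in both corners, and outside both foot corners are notched 40 mm high, leaving a 17 mm wide tongue. Turned the same way as the lower tote, channel and notches pass over its columns and the tote nests until the columns meet their closed tops, foot 40 mm above the lower foot.
- tray: Low bamboo tray, 160 (x) x 74 (y) x 12 mm high, fixed; origin at the centre of its underside. The lower tote stands in it on a rubber liner, axes parallel to the tray's, one-rib end to the tray's -x, foot 8 mm above the tray's origin. It is stuck anywhere within 6 mm of the tray's middle along x and along y: just where is not measured and must be felt or seen.
- tray_entry (a point): 88 mm above the tray's origin: height of the lower tote's rib tops (its rim is 5 mm higher). Here the nesting tote's foot either stands on them or, within 1.6 mm of true along x and y, its channels start down over them; that play stays the same to home. If it stands, slide it lightly about until it drops in. The plastic bears light hand pressure only: press with no more than about 20 N.
- tray_home (a point): 48 mm above the tray's origin: the height of the top tote's underside when fully nested. Half-way along both long walls the lower tote has a spring tongue 20 mm wide leaning in from the rim. The last 17 mm push them apart (off-centre, sooner; 5 N per mm sideways): pressure rises to some 9 to 15 N at home. Friction then holds the tote; by its weight alone it stops several mm high.
- cezve: Stainless cezve, 88 mm wide, 80 mm high, with a long handle to its +y rising to 105 mm. Bystander; origin at the centre of its underside.
- cup_a: Cobalt-blue ceramic cup, 76 mm wide and 62 mm high with a handle. Bystander; origin at the centre of its underside.
- cup_b: A second such cobalt-blue cup. Bystander; origin at the centre of its underside.
- canister: Closed white plastic canister, 110 mm wide, 129 mm high. Bystander; origin at the centre of its underside.
- jar: Small closed glass jar, 48 mm wide, 85 mm high. Bystander; origin at the centre of its underside.
- rack: Bamboo dish rack with three white saucers standing upright in its slots, 304 (x) x 170 (y) mm, 166 mm high over the saucers, fixed. Bystander; origin at the centre of its underside.
- bin: Tilt-out countertop bin, white with a bamboo top, about 186 x 186 x 205 mm high, fixed, its hinged front to its -x. Bystander; origin near the middle of its underside.
Things that resemble listed ones, but are neither listed nor needed, are in the scene too. What is shaped like the tote but green is not meant.

How it is judged (in metres and radians):
On the way:
1. the top tote is lifted clear of the lower one (z of tote in the frame of tray above 0.105 m), for 0.2 s.
At the end, for the whole second after the job is handed in: The tote is nested fully home in the lower tote: its origin 48 mm (within 1.5 mm) above the tray's and within 9 mm of the tray's middle along x and y, its one-rib end on the tray's -x side, level within 0.03 rad and at rest (under 0.01 m/s) (z of tote in the frame of tray between 0.0465 and 0.0495 m and x of tote in the frame of tray between -0.009 and 0.009 m and y of tote in the frame of tray between -0.009 and 0.009 m and x of tote_one in the frame of tray below -0.05 m and angle between tote's own z axis and vertical below 0.03 rad and linear speed of tote below 0.01 m/s); the robot touches nothing.
It fails at once if the totes are forced: over 55 N of contact in all, tongues included, between the top tote and the lower tote or tray (contact force between tote and tray above 55 N).
It fails at once if the tote is dropped into the lower one: faster than 0.35 m/s with its foot below the lower tote's rim (z of tote in the frame of tray below 0.09 m and x of tote in the frame of tray between -0.03 and 0.03 m and y of tote in the frame of tray between -0.03 and 0.03 m and linear speed of tote above 0.35 m/s).
It fails at once if the cezve, a cup, the canister or the jar is knocked over or pushed more than 25 mm (distance of any of cezve, cup_a, cup_b, canister, jar from where it was at the start of the episode above 0.025 m or angle between any of cezve, cup_a, cup_b, canister, jar's own z axis and vertical above 0.35 rad).
It also fails if it takes over 70 s, if anything falls off the work surface, if the arm or the gripper's body presses on something with over 40 N, if the wrist force passes 120 N, or if a joint passes its speed limit or range.

ROBOT

A 7-joint arm with a two-finger parallel gripper is mounted at the origin on the work surface. World frame = base frame: x ahead of the robot, y to its left, z up, the work surface at z = 0. Lengths are in mm, angles in rad, forces in N, time in s.
With the tool pointing down it reaches from about 425 to 875 mm from the base axis. Payload 9.9 kg.
Tool frame: the origin (TCP) lies midway between the tips of the shut fingers; the grasp point (between the pads) lies 19 mm behind it; z points along the fingers, y is the direction in which the jaws open and shut (so a half turn about z gives the same grasp; the last joint's range is limited). The gripper opens to 85 mm and grips with 20 to 120 N. Pads are 22 mm wide; open, the fingers measure 114 mm over their backs; the gripper's body (76 mm by 85 mm) begins 54 mm behind the grasp point. The pads swing forward as they close: fully open they stand 13 mm farther back than shut.
Start: joints at [-1.201, 0.576, 0.025, 1.437, -0.015, 1.129, -0.057], TCP at [295.903, 606.688, 231.289] pointing down, gripper open.
Joint ranges: [-2.76, 2.76], [-0.34, 2.15], [-1.52, 1.57], [0.19, 2.46], [-1.09, 4.23], [0.17, 1.99], [-2.82, 2.82]. Speed limits (rad/s): [2.22, 2.22, 3.01, 3.01, 3.14, 3.14, 3.14].

INTERFACE

Orientations are given as a rotation vector (axis times angle).
In Python, from workcell import ctrl gives the robot as it stands. The module is installed in compiled form; this text tells all that it offers.
- The arm moves only by the tool apply_moves, never from a script. Its argument "targets" is a list of rows, each a list of 3 entries, a list of its own where there are three numbers: the shift along the tool's x, y, z in mm, then the turn, a rotation vector about the tool's x, y, z in rad, then the gripper's target within -1 to 1 (fully open at 1, half-way at 0, shut at -1). A call has 1 to 5 rows; each row is the pose to reach, as a shift and turn from the pose commanded when the call began, along the tool's axes at that moment; what a row does not reach only later rows make up. A row lasts 1/8 s, in which the tool goes at most 62.5 mm and 10.7 degrees, less where a joint would pass 70% of its speed; a pose out of reach is approached as far as the arm can. A call with a gripper value outside its range is refused whole. The fingers move at their own pace and stop on an object; the grip force is fixed at half the most. Time passes only in rows, so rows that repeat a pose let the fingers close. It gives the time, the measured TCP pose, the force and the opening at its end, in the units of the state.
- ctrl.read_state(): the state, without advancing time (a new reading comes with each control period).
- ctrl.snapshot(name): name is "scene" or "top"; returns the picture (400x640x3 uint8, red, green, blue); there is no depth.
- ctrl.camera_info(name): a dict with "intrinsics" (3x3 intrinsics, pixels), "distortion" ([k1, k2, p1, p2, k3] as OpenCV has them; the pictures are not rectified), "R" (3x3) and "t" (3): a world point X has camera coordinates R X + t. Camera axes: x right, y down, z forward; pixel columns grow to the right and rows downward; lengths in mm; the calibration is good to about 2 mm. A picture is of the moment at which its call begins. camera_info takes no time and is no camera call.
- ctrl.close_job(): hands the job in, once; it reports no verdict.
The state is a dict: "time": time; "qpos": joint angles; "qvel": joint speeds; "joint_torque": joint torques, N m; "ee_pos": TCP position; "tcp_rot": TCP orientation; "contact_force": force on the tool from outside, world axes, zero at the start; "torque": the same for the moment, N m; "grip_width": opening from 0.0 (shut) to 1.0 (fully open).
Only numpy, scipy, OpenCV 4.12 (cv2) and the standard library are available. Lean on these libraries where they do the work, as an engineer would, in place of code of your own. Each camera call takes 0.05 s, during which the arm holds its last target.

## Working session

There is one attempt and no reset: what is moved stays moved. The work goes in short steps, Python scripts to look and compute and a tool call to move; the robot and the scene stay as the last step left them, time stands still between calls to the robot, and variables do not carry over. Pictures are saved under pics/ and viewed, and the job is handed in when it is done.

Besides the shell and the picture viewer there is one more tool, called after "Emit:" by a JSON object that holds its "method" and its "body", one argument or row to a line. apply_moves: Moves the arm, as the interface text tells. Its arguments: {"type":"object","properties":{"targets":{"type":"array","items":{"type":"array"}}},"required":["targets"]}

```bash
mkdir -p pics
python3 - <<'E'
from workcell import ctrl
import cv2, numpy as np
s=ctrl.read_state()
for k,v in s.items(): print(k,np.round(v,4))
for n in("scene","top"):
    im=ctrl.snapshot(n); cv2.imwrite(f"pics/{n}0.png",im[:,:,::-1])
    c=ctrl.camera_info(n)
    R=np.array(c["R"]);t=np.array(c["t"])
    print(n,np.round(c["intrinsics"],1).tolist(),np.round(c["distortion"],4),"pos",(-R.T@t).round(1)); print(R.round(3))
E
```

```text
time 0.0
qpos [-1.2008  0.5765  0.0248  1.4379 -0.015   1.129  -0.0565]
qvel [ 0.0005 -0.0005 -0.0008 -0.0008  0.0004 -0.0016  0.002 ]
joint_torque [ 1.00000e-03 -7.65766e+01  2.25090e+00 -2.85976e+01  1.54000e-02
  1.27000e-02  0.00000e+00]
ee_pos [295.6921 606.2678 230.4585]
tcp_rot [-7.0660e-01 -3.0608e+00  2.6000e-03]
contact_force [ 0.3484 -0.7394  0.5977]
torque [0.0142 0.0662 0.0588]
grip_width 1.0
scene [[445.1, 0.0, 315.8], [0.0, 445.1, 199.3], [0.0, 0.0, 1.0]] [-0.0764  0.      0.      0.      0.    ] pos [ 895.5 -522.3 1127. ]
[[ 0.83   0.557  0.006]
 [ 0.462 -0.683 -0.566]
 [-0.311  0.473 -0.825]]
top [[505.5, 0.0, 321.9], [0.0, 505.5, 193.5], [0.0, 0.0, 1.0]] [0.021 0.    0.    0.    0.   ] pos [ 312.1   45.7 1736.6]
[[ 0.019 -1.     0.013]
 [-0.99  -0.02  -0.137]
 [ 0.137 -0.01  -0.99 ]]
```

View pics/scene0.png

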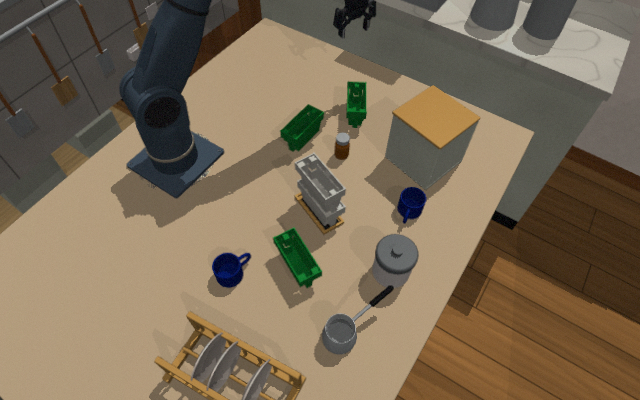

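View pics/top0.png

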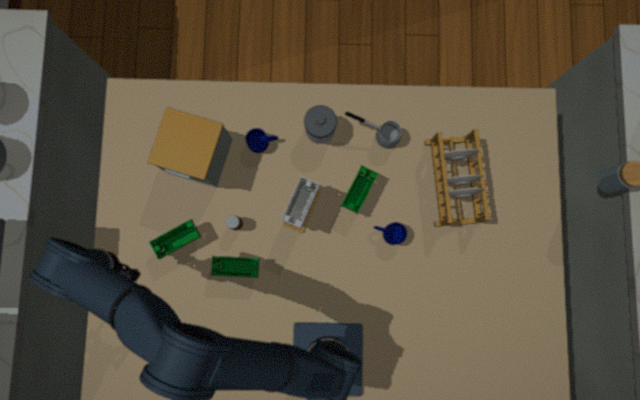

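The off-white stack stands in the bamboo tray at scene (320,190) and top (301,203). Things that could be mistaken for it are the green totes at top (360,190), (235,266) and (176,239), which are excluded by colour. I'll check the choice in a close crop.

Run:
```python
import cv2,numpy as np
a=cv2.imread("pics/scene0.png")[140:245,275:365]; b=cv2.imread("pics/top0.png")[165:240,265:340]
a=cv2.resize(a,(450,525),interpolation=cv2.INTER_CUBIC)
b=cv2.resize(b,(345,345),interpolation=cv2.INTER_CUBIC); 
o=np.zeros((525,800,3),np.uint8);o[:, :450]=a;o[:345,452:797]=b
cv2.imwrite("pics/crop0.png",o)
```

```text
(no output)
```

View pics/crop0.png

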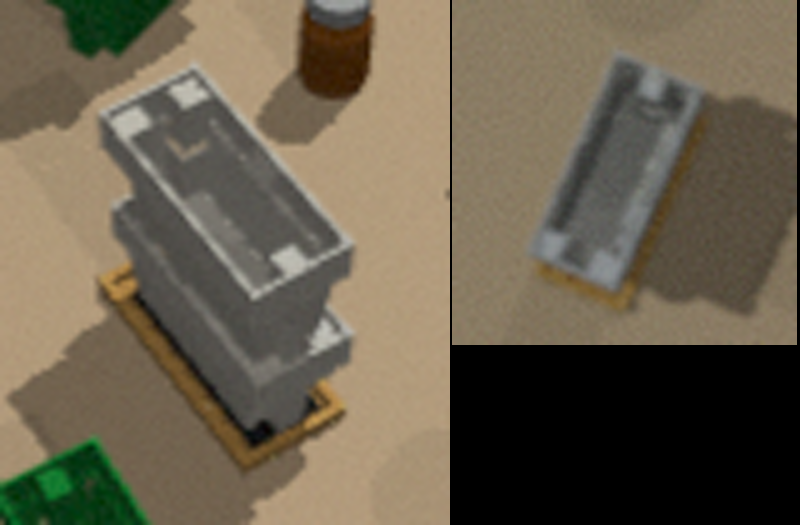

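The choice holds: the white stack's top tote has its two-rib end toward the robot and one-rib end away. The lower tote is reversed, so tray −x points toward the robot. Next I'll measure the rim and tray corners.

```bash
cat > h.py <<'E'
import numpy as np, cv2
from workcell import ctrl
CI={n:ctrl.camera_info(n) for n in("scene","top")}
def ray(n,uv):
    c=CI[n];R=np.array(c["R"]);t=np.array(c["t"])
    p=cv2.undistortPoints(np.array(uv,float).reshape(-1,1,2),np.array(c["intrinsics"]),np.array(c["distortion"]))[:,0]
    d=np.c_[p,np.ones(len(p))]@R
    return -R.T@t,d
def plane(n,uv,z):
    o,d=ray(n,uv); return o+d*((z-o[2])/d[:,2])[:,None]
def proj(n,X):
    c=CI[n];R=np.array(c["R"]);t=np.array(c["t"])
    return cv2.projectPoints(np.array(X,float).reshape(-1,3),cv2.Rodrigues(R)[0],t,np.array(c["intrinsics"]),np.array(c["distortion"]))[0][:,0]
E
python3 - <<'E'
from h import *
S=[(295,163),(314.4,153.4),(345.4,188.6),(326,199.4)]
T=[(282.6,219.3),(300.9,176.3),(319.6,185),(300.9,228)]
# order: near-left? print
for n,uv in(("scene",S),("top",T)):
    P=plane(n,np.array(uv)-0.4,173)[:,:2]; print(n,P.round(1).tolist(),"c",P.mean(0).round(1))
    print([np.linalg.norm(P[i]-P[i-1]).round(1) for i in range(4)])
    for i in range(4): 
        d=P[i]-P[i-1]; print(np.degrees(np.arctan2(d[1],d[0])).round(1),end=' ')
    print()
E
```

```text
scene [[419.0, 93.5], [443.9, 152.2], [579.9, 97.4], [556.4, 39.5]] c [499.8  95.7]
[np.float64(147.6), np.float64(63.8), np.float64(146.6), np.float64(62.5)]
158.5 67.0 -22.0 -112.2 
top [[447.0, 150.9], [583.3, 97.5], [556.9, 38.3], [421.2, 93.6]] c [502.1  95.1]
[np.float64(62.9), np.float64(146.3), np.float64(64.8), np.float64(146.5)]
65.7 -21.4 -114.0 157.9
```

Emit:
{"method": "apply_moves", "body": {
  "targets": [
    [[-40,-36,-30],[0,0,-0.035],1],
    [[-84,-76,-40],[0,0,-0.07],1],
    [[-128,-116,-40],[0,0,-0.07],1],
    [[-172,-156,-40],[0,0,-0.07],1],
    [[-216,-196,-40],[0,0,-0.07],1]
  ]
}}

```text
time: 0.72
ee_pos: [404.5, 333.8, 271.2]
tcp_rot: [-0.599, -3.084, 0.0]
contact_force: [1.3, 0.2, 1.0]
grip_width: 1.001
```

```bash
cat >> h.py <<'E'
from scipy.spatial.transform import Rotation as Ro
def togo(target,yang,s=None):
    s=s or ctrl.read_state(); R=Ro.from_rotvec(s["tcp_rot"]).as_matrix()
    d=R.T@(np.array(target,float)-s["ee_pos"]); a=np.degrees(np.arctan2(R[1,1],R[0,1]))
    print("t",round(s["time"],2),"pos",np.round(s["ee_pos"],1),"tool d",d.round(1),"y-ang",a.round(2),"turn z rad",round(-np.radians((yang-a+180)%360-180),3),"zax",R[:,2].round(3),"q",np.round(s["qpos"],2),"F",np.round(s["contact_force"],1),"gw",round(s["grip_width"],3))
E
python3 -c "
from h import *
togo([501,95.4,260],68)"
```

```text
t 0.72 pos [404.5 333.8 271.2] tool d [-178.7 -184.9   11.2] y-ang 68.01 turn z rad 0.0 zax [-0. -0. -1.] q [-0.81  0.32  0.05  1.77 -0.02  1.05  0.43] F [1.3 0.2 1. ] gw 1.001
```

Emit:
{"method": "apply_moves", "body": {
  "targets": [
    [[-40,-41,5],[0,0,0],1],
    [[-80,-82,11],[0,0,0],1],
    [[-120,-123,11],[0,0,0],1],
    [[-160,-165,11],[0,0,0],1],
    [[-179,-185,11],[0,0,0],1]
  ]
}}

```text
time: 1.35
ee_pos: [501.4, 93.6, 260.2]
tcp_rot: [0.605, 3.083, -0.002]
contact_force: [-0.3, 0.8, 0.1]
grip_width: 1.0
```

Emit:
{"method": "apply_moves", "body": {
  "targets": [
    [[0,0,0],[0,0,0],1],
    [[0,0,0],[0,0,0],1]
  ]
}}

```text
time: 1.6
ee_pos: [500.4, 98.2, 260.1]
tcp_rot: [-0.598, -3.083, -0.0]
contact_force: [0.3, 1.2, 0.9]
grip_width: 1.0
```

```bash
python3 -c "
from h import *
togo([501,95.4,260],68)
for n in ('scene','top'):
    cv2.imwrite(f'pics/{n}1.png',ctrl.snapshot(n)[:,:,::-1])
a=cv2.imread('pics/scene1.png')[100:245,265:385];b=cv2.imread('pics/top1.png')[140:240,250:350]
o=np.zeros((580,800,3),np.uint8);o[:,:480]=cv2.resize(a,(480,580),interpolation=2);o[:320,480:]=cv2.resize(b,(320,320),interpolation=2)
cv2.imwrite('pics/crop1.png',o)"
```

```text
t 1.6 pos [500.4  98.2 260.1] tool d [-1.6 -2.3  0.1] y-ang 68.06 turn z rad 0.001 zax [-0.001  0.    -1.   ] q [-0.39  0.31  0.14  1.83 -0.05  1.01  0.96] F [0.3 1.2 0.9] gw 1.0
```

View pics/crop1.png

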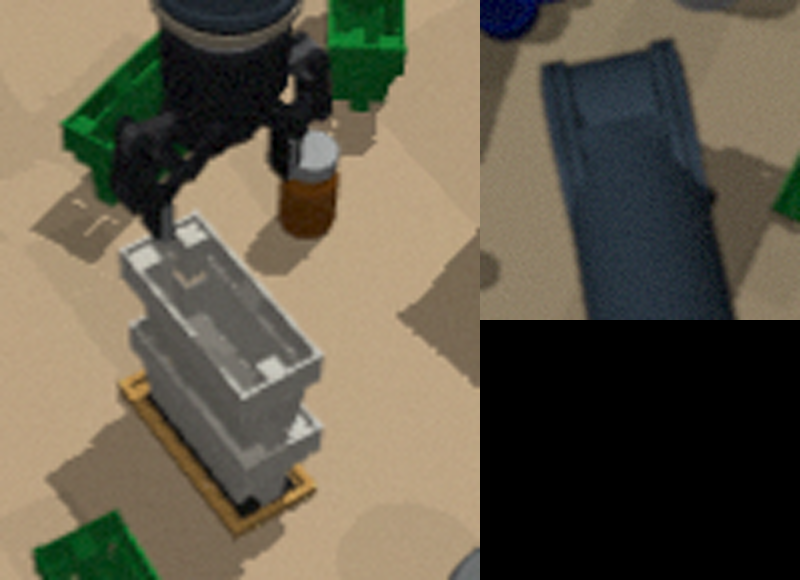

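The scene crop shows the open gripper above the stack, with the tote's rim clear of both fingers. I'll correct about 2 mm sideways and descend in stages.

Emit:
{"method": "apply_moves", "body": {
  "targets": [
    [[-1,-2,30],[0,0,0],1],
    [[-1,-2,60],[0,0,0],1],
    [[-1,-2,72],[0,0,0],1],
    [[-1,-2,72],[0,0,0],1],
    [[-1,-2,72],[0,0,0],1]
  ]
}}

```text
time: 2.33
ee_pos: [501.6, 95.4, 189.2]
tcp_rot: [0.598, 3.083, 0.001]
contact_force: [0.1, 0.2, -0.1]
grip_width: 1.0
```

```bash
python3 -c "
from h import *
togo([501,95.4,138],68)
for n in ('scene','top'):
    cv2.imwrite(f'pics/{n}2.png',ctrl.snapshot(n)[:,:,::-1])
togo([501,95.4,138],68)
a=cv2.imread('pics/scene2.png')[100:245,265:385];b=cv2.imread('pics/top2.png')[140:240,250:350]
o=np.zeros((580,800,3),np.uint8);o[:,:480]=cv2.resize(a,(480,580),interpolation=2);o[:320,480:]=cv2.resize(b,(320,320),interpolation=2)
cv2.imwrite('pics/crop2.png',o)"
```

```text
t 2.33 pos [501.6  95.4 189.2] tool d [ 0.6 -0.3 51.2] y-ang 68.03 turn z rad 0.001 zax [ 0.001  0.    -1.   ] q [-0.37  0.38  0.13  1.93 -0.07  0.83  0.98] F [ 0.1  0.2 -0.1] gw 1.0
t 2.42 pos [501.6  95.3 189.3] tool d [ 0.7 -0.2 51.3] y-ang 68.02 turn z rad 0.0 zax [ 0.002  0.001 -1.   ] q [-0.37  0.38  0.13  1.93 -0.07  0.83  0.98] F [-0.  -0.5 -0.1] gw 1.001
```

View pics/crop2.png

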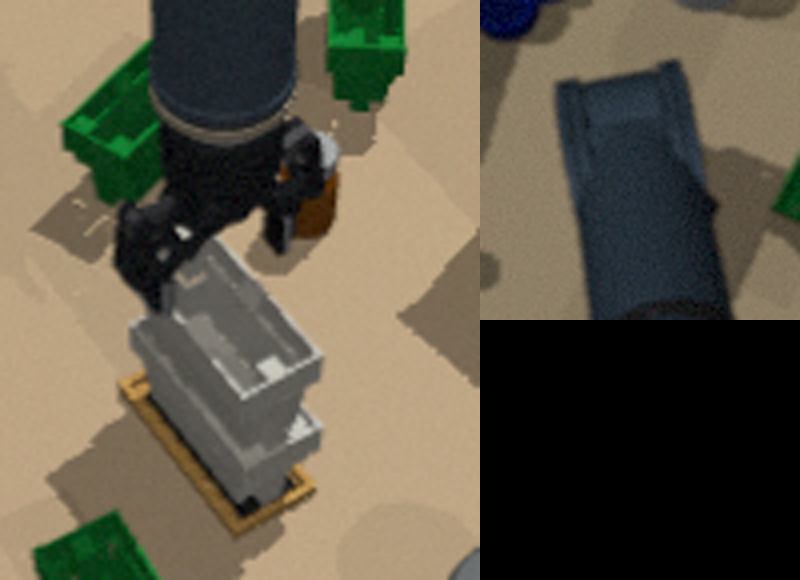

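The fingers straddle the tote on both sides, so I'll continue down and then close.

Emit:
{"method": "apply_moves", "body": {
  "targets": [
    [[0,0,15],[0,0,0],1],
    [[0,0,30],[0,0,0],1],
    [[0,0,43],[0,0,0],1],
    [[0,0,50],[0,0,0],1],
    [[0,0,50],[0,0,0],1]
  ]
}}

```text
time: 3.05
ee_pos: [500.9, 95.0, 138.1]
tcp_rot: [-0.599, -3.083, 0.0]
contact_force: [-0.4, -0.2, -0.0]
grip_width: 1.002
```

Emit:
{"method": "apply_moves", "body": {
  "targets": [
    [[0,0,0],[0,0,0],0.7],
    [[0,0,0],[0,0,0],0.55],
    [[0,0,0],[0,0,0],0.45],
    [[0,0,0],[0,0,0],0.35],
    [[0,0,0],[0,0,0],0.2]
  ]
}}

```text
time: 3.68
ee_pos: [501.5, 95.3, 139.1]
tcp_rot: [0.599, 3.083, 0.001]
contact_force: [-1.4, 0.2, 5.5]
grip_width: 0.738
```

Emit:
{"method": "apply_moves", "body": {
  "targets": [
    [[0,0,0],[0,0,0],-1],
    [[0,0,0],[0,0,0],-1],
    [[0,0,0],[0,0,0],-1]
  ]
}}

```text
time: 4.05
ee_pos: [501.5, 95.3, 139.1]
tcp_rot: [0.599, 3.083, 0.001]
contact_force: [0.1, 0.3, 6.1]
grip_width: 0.738
```

```bash
python3 -c "
from h import *
togo([501,95.4,138],68)
for n in ('scene',):
    cv2.imwrite(f'pics/{n}3.png',ctrl.snapshot(n)[:,:,::-1])
a=cv2.imread('pics/scene3.png')[100:245,265:385]
cv2.imwrite('pics/crop3.png',cv2.resize(a,(480,580),interpolation=2))"
```

```text
t 4.05 pos [501.5  95.3 139.1] tool d [ 0.5 -0.1  1.1] y-ang 68.02 turn z rad 0.0 zax [ 0.001  0.001 -1.   ] q [-0.36  0.45  0.12  1.99 -0.08  0.71  0.99] F [0.1 0.3 6.1] gw 0.738
```

View pics/crop3.png

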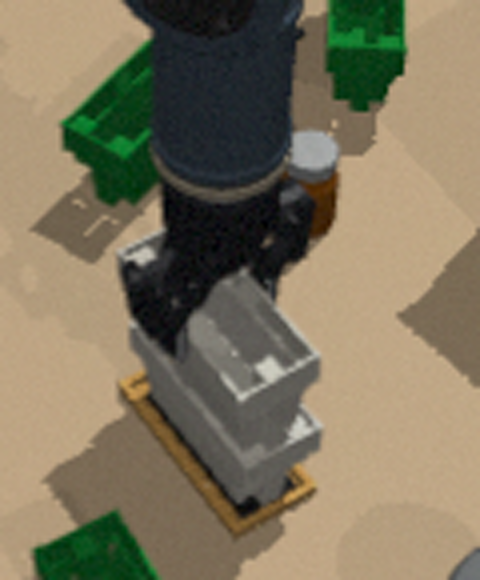

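Emit:
{"method": "apply_moves", "body": {
  "targets": [
    [[0,0,-8],[0,0,0],-1],
    [[0,0,-20],[0,0,0],-1],
    [[0,0,-45],[0,0,0],-1],
    [[0,0,-70],[0,0,0],-1],
    [[0,0,-90],[0,0,0],-1]
  ]
}}

```text
time: 4.72
ee_pos: [501.1, 94.9, 230.0]
tcp_rot: [0.599, 3.083, 0.0]
contact_force: [0.4, 0.2, -3.5]
grip_width: 0.739
```

Emit:
{"method": "apply_moves", "body": {
  "targets": [
    [[0,0,-10],[0,0,0],-1],
    [[0,0,-10],[0,0,0],-1],
    [[0,0,-10],[0,0,0],-1]
  ]
}}

```text
time: 5.1
ee_pos: [500.5, 95.0, 237.6]
tcp_rot: [-0.599, -3.083, 0.001]
contact_force: [-0.3, 0.0, -3.0]
grip_width: 0.738
```

```bash
python3 -c "
from h import *
togo([501,95.4,138],68)
for n in ('scene','top'):
    cv2.imwrite(f'pics/{n}4.png',ctrl.snapshot(n)[:,:,::-1])
a=cv2.imread('pics/scene4.png')[100:245,265:385]
cv2.imwrite('pics/crop4.png',cv2.resize(a,(480,580),interpolation=2))"
```

```text
t 5.1 pos [500.5  95.  237.6] tool d [-0.4  0.7 99.6] y-ang 68.01 turn z rad 0.0 zax [-0.001 -0.    -1.   ] q [-0.38  0.33  0.14  1.86 -0.06  0.96  0.97] F [-0.3  0.  -3. ] gw 0.738
```

View pics/crop4.png

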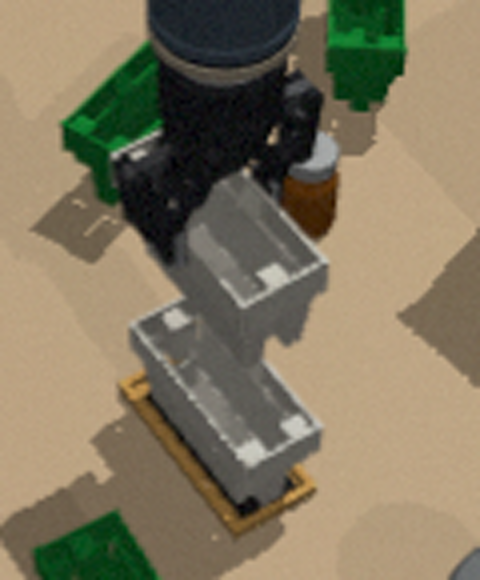

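Lifted cleanly, reading about 3 N of weight. The lower tote shows one column near the robot and two at the far end, as expected. I'll move the tote aside to the left and begin the turn, so both cameras get a clear view of the lower tote.

Emit:
{"method": "apply_moves", "body": {
  "targets": [
    [[26,32,-10],[0,0,0.16],-1],
    [[52,64,-10],[0,0,0.32],-1],
    [[78,96,-10],[0,0,0.48],-1],
    [[104,128,-10],[0,0,0.64],-1],
    [[129,158,-10],[0,0,0.78],-1]
  ]
}}

```text
time: 5.82
ee_pos: [439.8, 291.1, 247.7]
tcp_rot: [-1.733, -2.62, 0.002]
contact_force: [1.3, 0.5, -2.9]
grip_width: 0.74
```

Emit:
{"method": "apply_moves", "body": {
  "targets": [
    [[0,0,0],[0,0,0.16],-1],
    [[0,0,0],[0,0,0.32],-1],
    [[0,0,0],[0,0,0.48],-1],
    [[0,0,0],[0,0,0.64],-1],
    [[0,0,0],[0,0,0.78],-1]
  ]
}}

```text
time: 6.45
ee_pos: [440.3, 289.7, 247.7]
tcp_rot: [2.599, 1.765, -0.002]
contact_force: [0.3, 0.2, -2.2]
grip_width: 0.74
```

```bash
python3 -c "
from h import *
togo([501,95.4,138],248)
for n in ('scene','top'):
    for k in range(4): cv2.imwrite(f'pics/{n}5_{k}.png',ctrl.snapshot(n)[:,:,::-1])
s=np.mean([cv2.imread(f'pics/scene5_{k}.png').astype(float) for k in range(4)],0).astype(np.uint8)
t=np.mean([cv2.imread(f'pics/top5_{k}.png').astype(float) for k in range(4)],0).astype(np.uint8)
cv2.imwrite('pics/sm5.png',s);cv2.imwrite('pics/tm5.png',t)
print(proj('scene',[501,95,50]),proj('top',[501,95,50]))
cv2.imwrite('pics/full5.png',np.vstack([s,t])[::1,::1] if 0 else s)
a=s[170:240,285:355];b=t[170:240,270:340]
cv2.imwrite('pics/crop5.png',np.hstack([cv2.resize(a,(400,400),interpolation=2),cv2.resize(b,(400,400),interpolation=2)]))"
```

```text
t 6.45 pos [440.3 289.7 247.7] tool d [-158.1  128.2  109.8] y-ang -21.64 turn z rad 1.577 zax [-0.001 -0.001 -1.   ] q [-0.99  0.37  0.46  1.81 -0.19  1.   -0.84] F [ 0.3  0.2 -2.2] gw 0.74
[[319.09925918 201.12352344]] [[301.70975669 206.38429837]]
```

View pics/crop5.png

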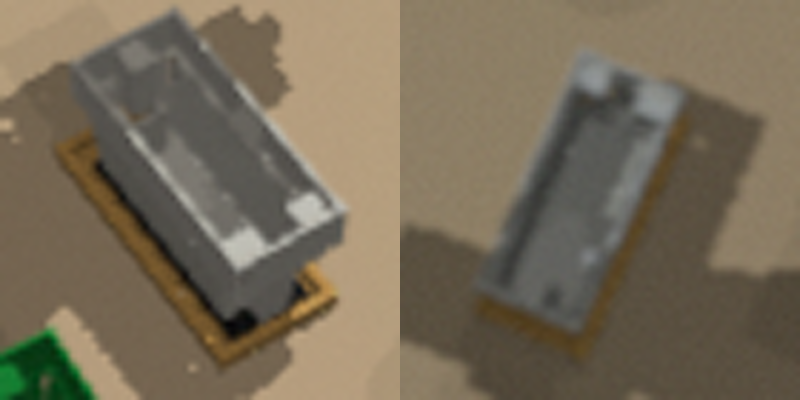

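View pics/full5.png

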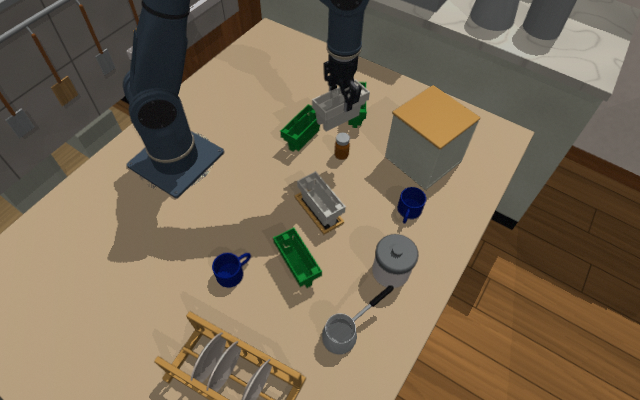

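Scene crop: the lower rim's corners are at about (298,181), (316,171), (346,207) and (327,217). The top view shows its far corners at about (301,179) and (320,186). I'll refine the silhouette edges to subpixel with B/R ratio profiles, for both rims.

```bash
cat > m.py <<'E'
from h import *
def rat(im):
    im=cv2.GaussianBlur(im.astype(np.float32),(0,0),0.6); return im[:,:,0]/(im[:,:,2]+1)
def edge(n,A,B,im,inside,L=4):
    # A,B px corners; find step of B/R along normals; returns refined line pts
    A=np.array(A,float);B=np.array(B,float);c=np.array(inside,float)
    d=(B-A)/np.linalg.norm(B-A); nn=np.array([-d[1],d[0]]); 
    if (c-A)@nn<0: nn=-nn
    r=rat(im); s=np.arange(-L,L+.01,.1); pts=[]
    for f in np.linspace(.12,.88,31):
        p=A+(B-A)*f; q=p+s[:,None]*nn
        v=cv2.remap(r,q[:,0].astype(np.float32)[None],q[:,1].astype(np.float32)[None],cv2.INTER_LINEAR)[0]
        lo=np.median(v[:12]);hi=np.median(v[-25:]); 
        if hi-lo<.12: continue
        k=np.where(v>(lo+hi)/2)[0][0]; pts.append(q[k])
    pts=np.array(pts)
    vx,vy,x,y=cv2.fitLine(pts.astype(np.float32),cv2.DIST_HUBER,0,.01,.01).ravel()
    res=(pts-[x,y])@np.array([-vy,vx])
    e=[np.array([x,y])+np.array([vx,vy])*((P-[x,y])@[vx,vy]) for P in(A,B)]
    return np.array(e),np.std(res),len(pts)
def measure(n,im,z,yaw_deg,corners,which,names):
    # which: dict side-> (i,j) ; sides in tray frame
    a=np.radians(yaw_deg); ex=np.array([np.cos(a),np.sin(a)]); ey=np.array([-ex[1],ex[0]])
    cen=np.mean(corners,0); out={}
    for side,(i,j) in which.items():
        e,sd,k=edge(n,corners[i],corners[j],im,cen)
        P=plane(n,e,z)[:,:2]; d=P[1]-P[0]; ang=np.degrees(np.arctan2(d[1],d[0]))
        m=P.mean(0)
        off={'+x':(m@ex)-75,'-x':(m@ex)+75,'+y':(m@ey)-32,'-y':(m@ey)+32}[side]
        print(n,names,side,"centre coord",round(off,2),"ang",round(ang%90-90,2),"sd px",round(sd,2),k)
E
python3 - <<'E'
from m import *
s5=cv2.imread('pics/sm5.png');t5=cv2.imread('pics/tm5.png')
s0=cv2.imread('pics/scene0.png');t0=cv2.imread('pics/top0.png')
S5=np.array([(297.6,181.4),(316.2,171.4),(345.55,206.9),(326.65,216.9)])-.4
T5=np.array([(283.1,220.75),(301.15,178.75),(319.9,186.1),(301.85,228.1)])-.4
S0=np.array([(295,163),(314.4,153.4),(345.4,188.6),(326,199.4)])-.4
T0=np.array([(282.6,219.3),(300.9,176.3),(319.6,185),(300.9,228)])-.4
sw={'-x':(0,1),'+y':(1,2)}; tw={'+y':(0,1),'+x':(1,2),'-y':(2,3),'-x':(3,0)}
Y=-22
measure('scene',s5,93,Y,S5,sw,'lower');measure('top',t5,93,Y,T5,tw,'lower')
measure('scene',s0,173,Y,S0,sw,'upper');measure('top',t0,173,Y,T0,tw,'upper')
a=np.radians(Y);ex=np.array([np.cos(a),np.sin(a)]);ey=np.array([-ex[1],ex[0]])
for c in([501,95.4],[500.5,95.0]): print(np.array(c)@ex,np.array(c)@ey)
E
```

```text
scene lower -x centre coord 432.68 ang -23.29 sd px 0.07 31
scene lower +y centre coord 278.47 ang -22.41 sd px 0.19 31
top lower +y centre coord 279.98 ang -21.4 sd px 0.19 31
top lower +x centre coord 435.79 ang -21.62 sd px 0.13 31
top lower -y centre coord 279.15 ang -23.6 sd px 0.2 31
top lower -x centre coord 433.97 ang -22.22 sd px 0.1 31
scene upper -x centre coord 426.29 ang -22.93 sd px 0.05 31
scene upper +y centre coord 276.72 ang -22.29 sd px 0.12 31
top upper +y centre coord 278.86 ang -22.19 sd px 0.15 31
top upper +x centre coord 430.27 ang -22.11 sd px 0.13 31
top upper -y centre coord 274.89 ang -22.53 sd px 0.07 31
top upper -x centre coord 428.6 ang -21.94 sd px 0.08 31
428.7816421260825 276.1312430270434
428.4678928361655 275.5730661885088
```

Both views agree that the lower rim is about +6 mm in tray x and +1.5 mm in tray y from where the top tote stood. I'll go back above it, finishing the half turn.

Emit:
{"method": "apply_moves", "body": {
  "targets": [
    [[-32,27,0],[0,0,0.16],-1],
    [[-64,54,0],[0,0,0.32],-1],
    [[-96,81,0],[0,0,0.48],-1],
    [[-128,108,0],[0,0,0.64],-1],
    [[-156,133,0],[0,0,0.79],-1]
  ]
}}

```text
time: 7.48
ee_pos: [507.9, 94.5, 248.5]
tcp_rot: [-3.078, -0.629, -0.001]
contact_force: [0.5, 0.8, -3.3]
grip_width: 0.738
```

Emit:
{"method": "apply_moves", "body": {
  "targets": [
    [[0,0,0],[0,0,0.16],-1],
    [[0,0,0],[0,0,0.32],-1],
    [[0,0,0],[0,0,0.48],-1],
    [[0,0,0],[0,0,0.64],-1],
    [[0,0,0],[0,0,0.787],-1]
  ]
}}

```text
time: 8.1
ee_pos: [507.6, 96.2, 248.3]
tcp_rot: [-3.084, 0.598, 0.0]
contact_force: [0.5, -0.6, -2.5]
grip_width: 0.742
```

Emit:
{"method": "apply_moves", "body": {
  "targets": [
    [[0,0,0],[0,0,0],-1]
  ]
}}

```text
time: 8.22
ee_pos: [507.5, 96.2, 248.2]
tcp_rot: [3.085, -0.589, -0.0]
contact_force: [0.7, 1.3, -2.8]
grip_width: 0.739
```

```bash
python3 -c "
from h import *
togo([506.3,95.8,175],248)"
```

```text
t 8.22 pos [507.5  96.2 248.2] tool d [-1.   0.8 73.2] y-ang -111.63 turn z rad 0.007 zax [-0. -0. -1.] q [-0.89  0.46  0.93  1.84 -0.42  1.05 -1.75] F [ 0.7  1.3 -2.8] gw 0.739
```

Emit:
{"method": "apply_moves", "body": {
  "targets": [
    [[-1,1,25],[0,0,0.006],-1],
    [[-1,1,50],[0,0,0.006],-1],
    [[-1,1,75],[0,0,0.006],-1],
    [[-1,1,83],[0,0,0.006],-1],
    [[-1,1,83],[0,0,0.006],-1]
  ]
}}

```text
time: 8.85
ee_pos: [506.3, 95.4, 165.4]
tcp_rot: [3.084, -0.599, -0.0]
contact_force: [-1.0, -0.7, -2.4]
grip_width: 0.738
```

```bash
python3 -c "
from h import *
togo([506.3,95.8,175],248)
for n in ('scene','top'):
    ims=[ctrl.snapshot(n)[:,:,::-1].astype(float) for k in range(4)]
    cv2.imwrite(f'pics/{n[0]}m6.png',np.mean(ims,0).astype(np.uint8))
togo([506.3,95.8,175],248)
s=cv2.imread('pics/sm6.png');t=cv2.imread('pics/tm6.png')
a=s[130:240,275:375];b=t[160:240,260:340]
cv2.imwrite('pics/crop6.png',np.hstack([cv2.resize(a,(400,440),interpolation=2),cv2.resize(b,(400,440),interpolation=2)]))"
```

```text
t 8.85 pos [506.3  95.4 165.4] tool d [-0.2 -0.4 -9.6] y-ang -111.99 turn z rad 0.0 zax [-0. -0. -1.] q [-0.82  0.55  0.83  1.96 -0.53  0.87 -1.65] F [-1.  -0.7 -2.4] gw 0.738
t 9.25 pos [506.4  95.7 165.7] tool d [-0.2 -0.1 -9.3] y-ang -112.05 turn z rad -0.001 zax [ 0.001  0.    -1.   ] q [-0.82  0.55  0.83  1.96 -0.53  0.87 -1.66] F [ 0.  -0.6 -3.7] gw 0.739
```

View pics/crop6.png

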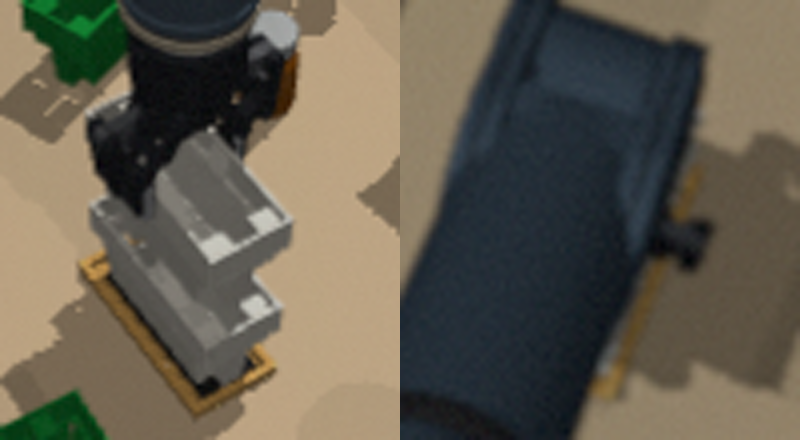

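Run:
```python
from m import *
s6=cv2.imread('pics/sm6.png')
a=np.radians(-22);ex=np.array([np.cos(a),np.sin(a)]);ey=np.array([-ex[1],ex[0]])
A=np.array([275+218/4,130+135/4])-.4;B=np.array([275+293/4,130+217/4])-.4;I=np.array([328,180.])
for nm,im,z,(A,B,I) in(('held',s6,199.5,(A,B,I)),('lower',cv2.imread('pics/sm5.png'),93,((325,182),(345.15,206.5),(320,195.)))):
    e,sd,k=edge('scene',A,B,im,I); P=plane('scene',e,z)[:,:2]; d=P[1]-P[0]
    print(nm,"y",P.mean(0)@ey-32,"ang",np.degrees(np.arctan2(d[1],d[0])),sd,k)
for nm,uv,z in(('held R',(348.25,184.25),199.5),('held B',(328,196.25),199.5),('low R',(345.55,206.9),93),('low B',(326.65,216.9),93)):
    P=plane('scene',np.array([uv])-.4,z)[0,:2]; sg=1 if 'R' in nm else -1
    print(nm,"centre x",P@ex-75,"y",P@ey-32*sg)
# zoom corners
a=s6[170:240,315:365];b=cv2.imread('pics/sm5.png')[180:240,315:365]
cv2.imwrite('pics/crop7.png',np.hstack([cv2.resize(a,(400,560),interpolation=2),cv2.resize(b,(400,480),interpolation=2)[:560].copy() if 0 else cv2.copyMakeBorder(cv2.resize(b,(400,480),interpolation=2),0,80,0,0,0)]))
```

```text
held y 276.6208168133554 ang -22.85154096730531 0.5512834092408423 26
lower y 278.38792975767814 ang -23.644284886362904 0.1342689593559363 31
held R centre x 433.68047982942244 y 277.2495138151306
held B centre x 435.48155404672565 y 275.90857786775246
low R centre x 433.2522709534888 y 276.8881741471645
low B centre x 430.8588723454833 y 278.2836392387137
```

View pics/crop7.png

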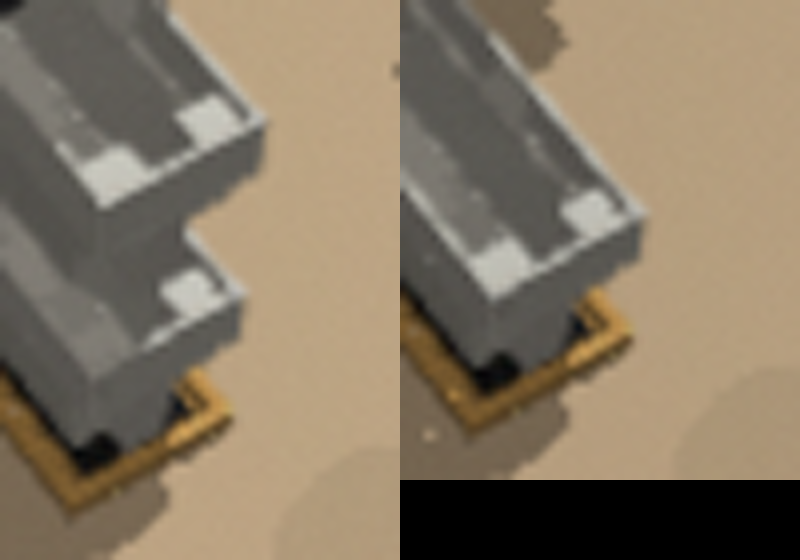

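Run:
```python
from m import *
a=np.radians(-22);ex=np.array([np.cos(a),np.sin(a)]);ey=np.array([-ex[1],ex[0]])
for nm,uv,z in(('held R',(348,185),199.5),('held B',(327.75,196.25),199.5),('low R',(345.55,206.6),93),('low B',(326.65,217.5),93)):
    P=plane('scene',np.array([uv])-.4,z)[0,:2]; sg=1 if 'R' in nm else -1
    print(nm,"centre x",P@ex-75,"y",P@ey-32*sg)
```

```text
held R centre x 435.2611049333957 y 275.2754117813349
held B centre x 435.127263176251 y 275.38092189309026
low R centre x 432.4420621435596 y 277.48252776734626
low B centre x 432.4544200993909 y 277.1711074885457
```

Same-camera comparison: the held tote sits about +2.7 mm in x and −2 mm in y relative to the lower one. I'll correct by that and start down.

Emit:
{"method": "apply_moves", "body": {
  "targets": [
    [[-2.7,-1.5,5],[0,0,0],-1],
    [[-2.7,-1.5,12],[0,0,0],-1],
    [[-2.7,-1.5,18],[0,0,0],-1],
    [[-2.7,-1.5,20],[0,0,0],-1],
    [[-2.7,-1.5,20],[0,0,0],-1]
  ]
}}

```text
time: 9.88
ee_pos: [504.3, 97.8, 145.1]
tcp_rot: [3.083, -0.602, -0.0]
contact_force: [0.9, -0.2, -2.7]
grip_width: 0.735
```

Emit:
{"method": "apply_moves", "body": {
  "targets": [
    [[0,0,1.5],[0,0,0],-1],
    [[0,0,3],[0,0,0],-1],
    [[0,0,4],[0,0,0],-1],
    [[0,0,4],[0,0,0],-1]
  ]
}}

```text
time: 10.38
ee_pos: [504.3, 98.0, 141.2]
tcp_rot: [3.083, -0.601, -0.0]
contact_force: [-0.2, -0.4, -1.7]
grip_width: 0.737
```

```bash
cat > st.py <<'E'
from h import *
s=ctrl.read_state(); a=np.radians(-22);ex=np.array([np.cos(a),np.sin(a)]);ey=np.array([-ex[1],ex[0]])
p=s["ee_pos"];f=s["contact_force"];m=s["torque"]
R=Ro.from_rotvec(s["tcp_rot"]).as_matrix()
print("t",round(s["time"],2),"tray x,y",round(p[:2]@ex,2),round(p[:2]@ey,2),"z",round(p[2],2),"| F tray",round(f[:2]@ex,1),round(f[:2]@ey,1),round(f[2],1),"M tray",round(m[:2]@ex,2),round(m[:2]@ey,2),round(m[2],2),"zax",R[:,2].round(4),"yang",round(np.degrees(np.arctan2(R[1,1],R[0,1])),2),"gw",round(s["grip_width"],3))
E
python3 st.py
```

```text
t 10.38 tray x,y 430.86 279.73 z 141.25 | F tray -0.1 -0.4 -1.7 M tray 0.03 0.0 0.01 zax [-1.e-04 -0.e+00 -1.e+00] yang -112.07 gw 0.737
```

Emit:
{"method": "apply_moves", "body": {
  "targets": [
    [[0,0,0.8],[0,0,0],-1],
    [[0,0,1.6],[0,0,0],-1],
    [[0,0,2.2],[0,0,0],-1],
    [[0,0,2.2],[0,0,0],-1]
  ]
}}

```text
time: 10.88
ee_pos: [504.3, 97.9, 139.1]
tcp_rot: [3.083, -0.601, -0.0]
contact_force: [0.7, 1.2, -2.8]
grip_width: 0.738
```

```bash
python3 st.py
```

```text
t 10.88 tray x,y 430.9 279.73 z 139.06 | F tray 0.2 1.4 -2.8 M tray 0.03 -0.0 -0.03 zax [-0. -0. -1.] yang -112.07 gw 0.738
```

Emit:
{"method": "apply_moves", "body": {
  "targets": [
    [[0,0,0.5],[0,0,0],-1],
    [[0,0,1],[0,0,0],-1],
    [[0,0,1],[0,0,0],-1]
  ]
}}

```text
time: 11.25
ee_pos: [504.4, 98.1, 138.1]
tcp_rot: [-3.083, 0.601, -0.0]
contact_force: [-0.0, 0.1, -2.5]
grip_width: 0.739
```

```bash
python3 st.py
```

```text
t 11.25 tray x,y 430.96 279.94 z 138.11 | F tray -0.1 0.1 -2.5 M tray 0.35 0.01 -0.1 zax [ 2.e-04  2.e-04 -1.e+00] yang -112.07 gw 0.739
```

Emit:
{"method": "apply_moves", "body": {
  "targets": [
    [[0,0,0.5],[0,0,0],-1],
    [[0,0,1],[0,0,0],-1],
    [[0,0,1],[0,0,0],-1]
  ]
}}

```text
time: 11.62
ee_pos: [504.4, 98.1, 137.1]
tcp_rot: [-3.083, 0.601, -0.0]
contact_force: [0.1, 1.5, -2.1]
grip_width: 0.738
```

```bash
python3 st.py
```

```text
t 11.62 tray x,y 430.91 279.91 z 137.09 | F tray -0.4 1.4 -2.1 M tray 0.59 0.07 -0.09 zax [ 1.e-04  2.e-04 -1.e+00] yang -112.07 gw 0.738
```

Emit:
{"method": "apply_moves", "body": {
  "targets": [
    [[0,0,0.5],[0,0,0],-1],
    [[0,0,1],[0,0,0],-1],
    [[0,0,1],[0,0,0],-1]
  ]
}}

```text
time: 12.0
ee_pos: [504.4, 98.1, 136.1]
tcp_rot: [-3.083, 0.601, -0.0]
contact_force: [0.8, 1.8, -1.6]
grip_width: 0.738
```

```bash
python3 st.py
```

```text
t 12.0 tray x,y 430.89 279.88 z 136.08 | F tray 0.0 2.0 -1.6 M tray 0.69 0.01 -0.13 zax [ 1.e-04  1.e-04 -1.e+00] yang -112.07 gw 0.738
```

It's entering without vertical contact: TCP is at 136, below the 139 rest height. A small +y side force suggests touching on the −y side, so I'll ease +0.6 mm in y.

Emit:
{"method": "apply_moves", "body": {
  "targets": [
    [[0,-0.3,0],[0,0,0],-1],
    [[0,-0.6,0],[0,0,0],-1],
    [[0,-0.6,0],[0,0,0],-1]
  ]
}}

```text
time: 12.38
ee_pos: [504.4, 98.3, 136.0]
tcp_rot: [3.083, -0.601, -0.0]
contact_force: [0.3, 0.7, -1.9]
grip_width: 0.736
```

```bash
python3 st.py
```

```text
t 12.38 tray x,y 430.83 280.09 z 136.01 | F tray -0.0 0.8 -1.9 M tray 0.2 0.01 -0.01 zax [-3.e-04 -4.e-04 -1.e+00] yang -112.07 gw 0.736
```

Emit:
{"method": "apply_moves", "body": {
  "targets": [
    [[0,-0.3,0],[0,0,0],-1],
    [[0,-0.6,0],[0,0,0],-1],
    [[0,-0.6,0],[0,0,0],-1]
  ]
}}

```text
time: 12.75
ee_pos: [504.7, 99.0, 136.1]
tcp_rot: [3.083, -0.601, -0.0]
contact_force: [0.3, -1.2, -2.4]
grip_width: 0.739
```

```bash
python3 st.py
```

```text
t 12.75 tray x,y 430.85 280.87 z 136.05 | F tray 0.7 -1.0 -2.4 M tray 0.05 -0.0 -0.01 zax [-2.e-04 -1.e-04 -1.e+00] yang -112.07 gw 0.739
```

Emit:
{"method": "apply_moves", "body": {
  "targets": [
    [[0,-0.5,0],[0,0,0],-1],
    [[0,-1,0],[0,0,0],-1],
    [[0,-1,0],[0,0,0],-1]
  ]
}}

```text
time: 13.12
ee_pos: [505.2, 100.1, 136.1]
tcp_rot: [3.084, -0.601, -0.0]
contact_force: [0.5, 0.0, -3.0]
grip_width: 0.74
```

```bash
python3 st.py
```

```text
t 13.12 tray x,y 430.89 282.01 z 136.08 | F tray 0.5 0.2 -3.0 M tray 0.02 -0.0 -0.02 zax [-0. -0. -1.] yang -112.06 gw 0.74
```

Emit:
{"method": "apply_moves", "body": {
  "targets": [
    [[0,-0.5,0],[0,0,0],-1],
    [[0,-1,0],[0,0,0],-1],
    [[0,-1,0],[0,0,0],-1]
  ]
}}

```text
time: 13.5
ee_pos: [505.6, 101.0, 136.1]
tcp_rot: [3.084, -0.601, 0.0]
contact_force: [0.4, 1.3, -2.1]
grip_width: 0.735
```

```bash
python3 st.py
```

```text
t 13.5 tray x,y 430.92 282.99 z 136.09 | F tray -0.1 1.3 -2.1 M tray -0.01 0.04 -0.0 zax [ 0. -0. -1.] yang -112.07 gw 0.735
```

Emit:
{"method": "apply_moves", "body": {
  "targets": [
    [[0,-0.4,0],[0,0,0],-1],
    [[0,-0.8,0],[0,0,0],-1],
    [[0,-0.8,0],[0,0,0],-1]
  ]
}}

```text
time: 13.88
ee_pos: [505.7, 101.3, 136.1]
tcp_rot: [3.083, -0.602, -0.0]
contact_force: [-0.7, -2.9, -2.4]
grip_width: 0.74
```

```bash
python3 st.py
```

```text
t 13.88 tray x,y 430.89 283.34 z 136.06 | F tray 0.4 -3.0 -2.4 M tray -0.62 0.05 -0.06 zax [-3.e-04 -4.e-04 -1.e+00] yang -112.1 gw 0.74
```

Contact was felt at y≈280.0 and y≈283.3. That is 3.3 mm of free travel against the 3.2 mm expected, so the tote is in the channel and the centre is about 281.6. I'll centre y and then probe x.

Emit:
{"method": "apply_moves", "body": {
  "targets": [
    [[0,1,0],[0,0,0],-1],
    [[0,2.1,0],[0,0,0],-1],
    [[0,2.1,0],[0,0,0],-1]
  ]
}}

```text
time: 14.25
ee_pos: [505.1, 99.8, 136.1]
tcp_rot: [-3.083, 0.601, -0.0]
contact_force: [0.1, 0.2, -2.1]
grip_width: 0.744
```

```bash
python3 st.py
```

```text
t 14.25 tray x,y 430.93 281.72 z 136.14 | F tray -0.0 0.2 -2.1 M tray 0.02 -0.01 -0.02 zax [ 1.e-04  2.e-04 -1.e+00] yang -112.07 gw 0.744
```

Emit:
{"method": "apply_moves", "body": {
  "targets": [
    [[0.5,0,0],[0,0,0],-1],
    [[1,0,0],[0,0,0],-1],
    [[1,0,0],[0,0,0],-1]
  ]
}}

```text
time: 14.62
ee_pos: [506.0, 99.4, 136.1]
tcp_rot: [3.084, -0.601, 0.0]
contact_force: [0.7, -0.6, -2.5]
grip_width: 0.738
```

```bash
python3 st.py
```

```text
t 14.62 tray x,y 431.94 281.67 z 136.1 | F tray 0.8 -0.3 -2.5 M tray 0.05 -0.03 -0.05 zax [ 0. -0. -1.] yang -112.07 gw 0.738
```

Emit:
{"method": "apply_moves", "body": {
  "targets": [
    [[0.4,0,0],[0,0,0],-1],
    [[0.8,0,0],[0,0,0],-1],
    [[0.8,0,0],[0,0,0],-1]
  ]
}}

```text
time: 15.0
ee_pos: [506.7, 99.0, 136.1]
tcp_rot: [3.083, -0.601, -0.0]
contact_force: [0.7, 0.1, -2.8]
grip_width: 0.739
```

```bash
python3 st.py
```

```text
t 15.0 tray x,y 432.72 281.62 z 136.09 | F tray 0.6 0.3 -2.8 M tray 0.02 0.0 -0.01 zax [-0. -0. -1.] yang -112.07 gw 0.739
```

Emit:
{"method": "apply_moves", "body": {
  "targets": [
    [[0.4,0,0],[0,0,0],-1],
    [[0.8,0,0],[0,0,0],-1],
    [[0.8,0,0],[0,0,0],-1]
  ]
}}

```text
time: 15.38
ee_pos: [507.2, 98.8, 136.0]
tcp_rot: [-3.083, 0.601, 0.001]
contact_force: [-2.6, 0.0, -0.9]
grip_width: 0.741
```

```bash
python3 st.py
```

```text
t 15.38 tray x,y 433.28 281.62 z 136.05 | F tray -2.4 -1.0 -0.9 M tray -0.0 0.29 0.03 zax [-5.e-04  1.e-04 -1.e+00] yang -112.07 gw 0.741
```

The +x edge is at about 433.2, so the x centre is about 431.6. I'll back off to centre and go down.

Emit:
{"method": "apply_moves", "body": {
  "targets": [
    [[-1,0,0],[0,0,0],-1],
    [[-1.9,0,0],[0,0,0],-1],
    [[-1.9,0,2],[0,0,0],-1],
    [[-1.9,0,4],[0,0,0],-1],
    [[-1.9,0,4],[0,0,0],-1]
  ]
}}

```text
time: 16.0
ee_pos: [505.6, 99.4, 131.9]
tcp_rot: [3.083, -0.601, -0.0]
contact_force: [-0.1, -0.3, -2.8]
grip_width: 0.741
```

```bash
python3 st.py
```

```text
t 16.0 tray x,y 431.54 281.61 z 131.91 | F tray -0.0 -0.3 -2.8 M tray -0.02 0.03 0.06 zax [-3.e-04 -1.e-04 -1.e+00] yang -112.07 gw 0.741
```

Emit:
{"method": "apply_moves", "body": {
  "targets": [
    [[0,0,2],[0,0,0],-1],
    [[0,0,4],[0,0,0],-1],
    [[0,0,6],[0,0,0],-1],
    [[0,0,6],[0,0,0],-1]
  ]
}}

```text
time: 16.5
ee_pos: [505.6, 99.4, 125.9]
tcp_rot: [3.083, -0.601, -0.0]
contact_force: [0.1, 0.2, -2.5]
grip_width: 0.744
```

```bash
python3 st.py
```

```text
t 16.5 tray x,y 431.52 281.57 z 125.92 | F tray 0.0 0.3 -2.5 M tray 0.03 0.02 -0.02 zax [-3.e-04 -1.e-04 -1.e+00] yang -112.08 gw 0.744
```

Emit:
{"method": "apply_moves", "body": {
  "targets": [
    [[0,0,2],[0,0,0],-1],
    [[0,0,4],[0,0,0],-1],
    [[0,0,6],[0,0,0],-1],
    [[0,0,8],[0,0,0],-1],
    [[0,0,8],[0,0,0],-1]
  ]
}}

```text
time: 17.12
ee_pos: [505.6, 99.4, 117.9]
tcp_rot: [3.083, -0.601, -0.0]
contact_force: [-0.7, -0.5, -2.1]
grip_width: 0.737
```

```bash
python3 st.py
```

```text
t 17.12 tray x,y 431.51 281.57 z 117.93 | F tray -0.5 -0.7 -2.1 M tray 0.05 0.0 0.0 zax [-3.e-04 -1.e-04 -1.e+00] yang -112.08 gw 0.737
```

Emit:
{"method": "apply_moves", "body": {
  "targets": [
    [[0,0,1],[0,0,0],-1],
    [[0,0,2],[0,0,0],-1],
    [[0,0,3],[0,0,0],-1],
    [[0,0,3],[0,0,0],-1]
  ]
}}

```text
time: 17.62
ee_pos: [505.6, 99.3, 115.0]
tcp_rot: [3.083, -0.602, -0.0]
contact_force: [-0.7, -1.1, -2.6]
grip_width: 0.74
```

```bash
python3 st.py
```

```text
t 17.62 tray x,y 431.6 281.51 z 115.03 | F tray -0.2 -1.3 -2.6 M tray -0.19 -0.02 -0.04 zax [-1.e-04 -2.e-04 -1.e+00] yang -112.08 gw 0.74
```

Emit:
{"method": "apply_moves", "body": {
  "targets": [
    [[0,0.2,1],[0,0,0],-1],
    [[0,0.2,2],[0,0,0],-1],
    [[0,0.2,3],[0,0,0],-1],
    [[0,0.2,3],[0,0,0],-1]
  ]
}}

```text
time: 18.12
ee_pos: [505.7, 99.3, 112.1]
tcp_rot: [3.083, -0.601, 0.0]
contact_force: [0.7, -0.5, -1.7]
grip_width: 0.738
```

```bash
python3 st.py
```

```text
t 18.12 tray x,y 431.67 281.46 z 112.07 | F tray 0.9 -0.2 -1.7 M tray -0.11 -0.08 -0.05 zax [ 1.e-04 -1.e-04 -1.e+00] yang -112.07 gw 0.738
```

Emit:
{"method": "apply_moves", "body": {
  "targets": [
    [[0,0,1],[0,0,0],-1],
    [[0,0,2],[0,0,0],-1],
    [[0,0,2],[0,0,0],-1]
  ]
}}

```text
time: 18.5
ee_pos: [505.7, 99.2, 110.1]
tcp_rot: [3.083, -0.601, 0.0]
contact_force: [-0.2, -0.6, -1.0]
grip_width: 0.741
```

```bash
python3 st.py
```

```text
t 18.5 tray x,y 431.68 281.43 z 110.07 | F tray 0.0 -0.6 -1.0 M tray -0.12 -0.05 0.02 zax [ 1.e-04 -1.e-04 -1.e+00] yang -112.07 gw 0.741
```

Emit:
{"method": "apply_moves", "body": {
  "targets": [
    [[0,0.1,1],[0,0,0],-1],
    [[0,0.1,2],[0,0,0],-1],
    [[0,0.1,3],[0,0,0],-1],
    [[0,0.1,3],[0,0,0],-1]
  ]
}}

```text
time: 19.0
ee_pos: [505.6, 99.2, 107.1]
tcp_rot: [3.083, -0.601, 0.0]
contact_force: [0.1, -0.4, 1.5]
grip_width: 0.739
```

```bash
python3 st.py
```

```text
t 19.0 tray x,y 431.66 281.34 z 107.07 | F tray 0.3 -0.3 1.5 M tray -0.13 -0.1 0.05 zax [ 1.e-04 -0.e+00 -1.e+00] yang -112.07 gw 0.739
```

Emit:
{"method": "apply_moves", "body": {
  "targets": [
    [[0,0,1],[0,0,0],-1],
    [[0,0,2],[0,0,0],-1],
    [[0,0,2],[0,0,0],-1]
  ]
}}

```text
time: 19.38
ee_pos: [505.6, 99.1, 105.1]
tcp_rot: [3.083, -0.602, 0.0]
contact_force: [-0.4, -0.8, 2.2]
grip_width: 0.731
```

```bash
python3 st.py
```

```text
t 19.38 tray x,y 431.68 281.3 z 105.07 | F tray -0.1 -0.9 2.2 M tray -0.16 -0.05 0.01 zax [ 1.e-04 -1.e-04 -1.e+00] yang -112.08 gw 0.731
```

Emit:
{"method": "apply_moves", "body": {
  "targets": [
    [[0,0.1,1],[0,0,0],-1],
    [[0,0.1,2],[0,0,0],-1],
    [[0,0.1,2],[0,0,0],-1]
  ]
}}

```text
time: 19.75
ee_pos: [505.6, 99.1, 103.1]
tcp_rot: [-3.083, 0.601, -0.0]
contact_force: [-0.3, -1.0, 3.8]
grip_width: 0.737
```

```bash
python3 st.py
```

```text
t 19.75 tray x,y 431.66 281.23 z 103.07 | F tray 0.1 -1.1 3.8 M tray -0.14 -0.05 0.02 zax [ 1.e-04 -0.e+00 -1.e+00] yang -112.07 gw 0.737
```

Emit:
{"method": "apply_moves", "body": {
  "targets": [
    [[0,0,1],[0,0,0],-1],
    [[0,0,2],[0,0,0],-1],
    [[0,0,2],[0,0,0],-1]
  ]
}}

```text
time: 20.12
ee_pos: [505.7, 99.1, 101.2]
tcp_rot: [-3.083, 0.601, -0.0]
contact_force: [0.2, -0.6, 4.8]
grip_width: 0.744
```

```bash
python3 st.py
```

```text
t 20.12 tray x,y 431.76 281.28 z 101.17 | F tray 0.4 -0.5 4.8 M tray -0.18 -0.05 0.03 zax [ 3.e-04  0.e+00 -1.e+00] yang -112.07 gw 0.744
```

Emit:
{"method": "apply_moves", "body": {
  "targets": [
    [[0,0,0.5],[0,0,0],-1],
    [[0,0,1],[0,0,0],-1],
    [[0,0,1],[0,0,0],-1]
  ]
}}

```text
time: 20.5
ee_pos: [505.7, 99.0, 100.3]
tcp_rot: [-3.083, 0.602, -0.001]
contact_force: [-1.0, -1.3, 7.2]
grip_width: 0.74
```

```bash
python3 st.py
```

```text
t 20.5 tray x,y 431.79 281.24 z 100.28 | F tray -0.5 -1.6 7.2 M tray -0.2 0.04 -0.02 zax [ 4.e-04  1.e-04 -1.e+00] yang -112.08 gw 0.74
```

Emit:
{"method": "apply_moves", "body": {
  "targets": [
    [[0,0,0.4],[0,0,0],-1],
    [[0,0,0.7],[0,0,0],-1],
    [[0,0,0.7],[0,0,0],-1]
  ]
}}

```text
time: 20.88
ee_pos: [505.7, 99.0, 99.6]
tcp_rot: [-3.083, 0.602, -0.001]
contact_force: [-0.3, -1.4, 7.5]
grip_width: 0.739
```

```bash
python3 st.py
```

```text
t 20.88 tray x,y 431.82 281.25 z 99.63 | F tray 0.3 -1.4 7.5 M tray -0.21 0.05 -0.02 zax [ 5.e-04  1.e-04 -1.e+00] yang -112.08 gw 0.739
```

Emit:
{"method": "apply_moves", "body": {
  "targets": [
    [[0,0,0.3],[0,0,0],-1],
    [[0,0,0.5],[0,0,0],-1],
    [[0,0,0.5],[0,0,0],-1]
  ]
}}

```text
time: 21.25
ee_pos: [505.7, 99.0, 99.3]
tcp_rot: [-3.083, 0.601, -0.001]
contact_force: [-1.3, -0.8, 10.5]
grip_width: 0.738
```

```bash
python3 st.py
```

```text
t 21.25 tray x,y 431.81 281.29 z 99.3 | F tray -0.9 -1.2 10.5 M tray -0.22 0.2 -0.01 zax [ 6.e-04  4.e-04 -1.e+00] yang -112.08 gw 0.738
```

Emit:
{"method": "apply_moves", "body": {
  "targets": [
    [[0,0,0.2],[0,0,0],-1],
    [[0,0,0.4],[0,0,0],-1],
    [[0,0,0.4],[0,0,0],-1]
  ]
}}

```text
time: 21.62
ee_pos: [505.8, 99.0, 99.2]
tcp_rot: [-3.083, 0.601, -0.001]
contact_force: [-2.5, -1.0, 13.8]
grip_width: 0.744
```

```bash
python3 st.py
```

```text
t 21.62 tray x,y 431.86 281.3 z 99.16 | F tray -1.9 -1.9 13.8 M tray -0.21 0.28 0.02 zax [ 8.e-04  6.e-04 -1.e+00] yang -112.08 gw 0.744
```

A hard stop at TCP 99.16 matches the expected 99.1 (40 mm below where it stood), with about 17 N on the tote. Now release.

Emit:
{"method": "apply_moves", "body": {
  "targets": [
    [[0,0,0],[0,0,0],0.6],
    [[0,0,0],[0,0,0],0.75],
    [[0,0,0],[0,0,0],0.9],
    [[0,0,0],[0,0,0],1],
    [[0,0,0],[0,0,0],1]
  ]
}}

```text
time: 22.25
ee_pos: [505.5, 99.1, 98.4]
tcp_rot: [3.083, -0.601, -0.0]
contact_force: [-0.1, 0.6, 0.1]
grip_width: 0.999
```

```bash
python3 st.py
```

```text
t 22.25 tray x,y 431.57 281.24 z 98.45 | F tray -0.3 0.5 0.1 M tray -0.05 0.05 0.05 zax [-1.e-04 -1.e-04 -1.e+00] yang -112.07 gw 0.999
```

Emit:
{"method": "apply_moves", "body": {
  "targets": [
    [[0,0,-10],[0,0,0],1],
    [[0,0,-30],[0,0,0],1],
    [[0,0,-60],[0,0,0],1],
    [[0,0,-100],[0,0,0],1],
    [[0,0,-140],[0,0,0],1]
  ]
}}

```text
time: 22.88
ee_pos: [505.3, 98.8, 240.3]
tcp_rot: [3.083, -0.602, 0.0]
contact_force: [0.2, 0.1, -0.8]
grip_width: 1.0
```

Emit:
{"method": "apply_moves", "body": {
  "targets": [
    [[-20,-45,0],[0,0,0],1],
    [[-40,-90,0],[0,0,0],1],
    [[-60,-135,0],[0,0,0],1],
    [[-80,-180,0],[0,0,0],1],
    [[-80,-190,0],[0,0,0],1]
  ]
}}

```text
time: 23.5
ee_pos: [501.6, 309.3, 238.3]
tcp_rot: [-3.085, 0.592, 0.001]
contact_force: [0.3, -0.3, -0.3]
grip_width: 1.001
```

```bash
python3 -c "
from h import *
togo([506.3,95.8,175],248)
for n in ('scene','top'):
    ims=[ctrl.snapshot(n)[:,:,::-1].astype(float) for k in range(4)]
    cv2.imwrite(f'pics/{n[0]}m8.png',np.mean(ims,0).astype(np.uint8))
s=cv2.imread('pics/sm8.png');t=cv2.imread('pics/tm8.png')
a=s[155:240,285:355];b=t[165:240,260:340]
cv2.imwrite('pics/crop8.png',np.hstack([cv2.resize(a,(400,486),interpolation=2),cv2.resize(b,(400,486),interpolation=2)]))"
```

```text
t 23.5 pos [501.6 309.3 238.3] tool d [ 83.5 196.6  63.3] y-ang -111.74 turn z rad 0.005 zax [-0.001  0.    -1.   ] q [-1.17  0.59  0.9   1.68 -0.5   1.12 -2.07] F [ 0.3 -0.3 -0.3] gw 1.001
```

View pics/crop8.png

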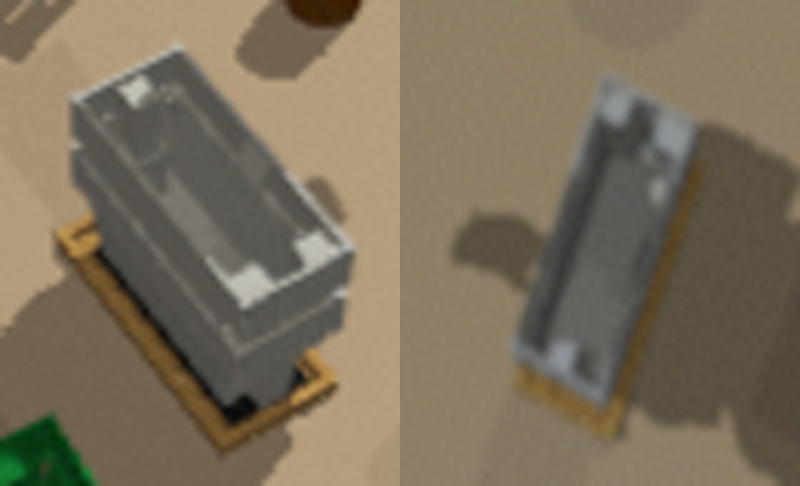

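The tote is nested with its one-rib end toward the robot and looks level. Scene crop: the rim's right corner is at about (347,198), above the lower rim's at (345.5,206.6). I'll check the height by triangulating the far corners in both views, against the lower rim's known 93 mm and the stacked rim's 173 mm.

Run:
```python
from m import *
a=np.radians(-22);ex=np.array([np.cos(a),np.sin(a)]);ey=np.array([-ex[1],ex[0]])
def line(n,im,A,B,I):
    e,sd,k=edge(n,A,B,im,I); return e
def corner(l1,l2):
    h=lambda e:np.cross(np.r_[e[0],1],np.r_[e[1],1]); c=np.cross(h(l1),h(l2)); return c[:2]/c[2]
def tri(pa,pb):
    o1,d1=ray('scene',[pa]);o2,d2=ray('top',[pb]);d1=d1[0]/np.linalg.norm(d1);d2=d2[0]/np.linalg.norm(d2)
    s=np.linalg.lstsq(np.c_[d1,-d2],o2-o1,rcond=None)[0];p=o1+s[0]*d1;q=o2+s[1]*d2
    return (p+q)/2,np.linalg.norm(p-q)
S={'stack':('pics/scene0.png',np.array([(295,163),(314.4,153.4),(345.4,188.6),(326,199.4)])-.4),
'lower':('pics/sm5.png',np.array([(297.6,181.4),(316.2,171.4),(345.55,206.6),(326.65,217.5)])-.4),
'home':('pics/sm8.png',np.array([(285+72/5.714,155+97/5.714),(285+182/5.714,155+45/5.714),(285+355/5.714,155+247/5.714),(285+240/5.714,155+307/5.714)])-.4)}
T={'stack':('pics/top0.png',np.array([(282.6,219.3),(300.9,176.3),(319.6,185),(300.9,228)])-.4),
'lower':('pics/tm5.png',np.array([(283.1,220.75),(301.15,178.75),(319.9,186.1),(301.85,228.1)])-.4),
'home':('pics/tm8.png',np.array([(260+117/5,165+350/6.48),(260+205/5,165+74/6.48),(260+296/5,165+127/6.48),(260+208/5,165+402/6.48)])-.4)}
for k,z in(('stack',173),('lower',93),('home',133)):
    s=cv2.imread(S[k][0]);t=cv2.imread(T[k][0]);cs=S[k][1];ct=T[k][1]
    # top-view +y edge & scene +y edge + -x edges: near-left corner index: scene 1 (-x,+y), top 0 (-x,+y)
    c1=corner(line('scene',s,cs[0],cs[1],cs.mean(0)),line('scene',s,cs[1],cs[2],cs.mean(0)))
    t1=corner(line('top',t,ct[3],ct[0],ct.mean(0)),line('top',t,ct[0],ct[1],ct.mean(0)))
    p,g=tri(c1,t1); p2,g2=tri(cs[2],corner(line('top',t,ct[0],ct[1],ct.mean(0)),line('top',t,ct[1],ct[2],ct.mean(0))))
    print(k,z,"(-x,+y)",c1.round(1),t1.round(1),"z",p[2].round(1),"gap",g.round(1),"| (+x,+y) z",p2[2].round(1),"gap",g2.round(1))
    measure('scene',s,z,-22,cs,{'-x':(0,1),'+y':(1,2)},k)
```

```text
stack 173 (-x,+y) [313.9 152.1] [280.5 219.7] z 173.9 gap 2.6 | (+x,+y) z 176.0 gap 4.6
scene stack -x centre coord 426.29 ang -22.93 sd px 0.05 31
scene stack +y centre coord 276.72 ang -22.29 sd px 0.12 31
lower 93 (-x,+y) [315.7 171. ] [282.8 220.3] z 93.7 gap 0.4 | (+x,+y) z 94.9 gap 4.3
scene lower -x centre coord 432.68 ang -23.29 sd px 0.07 31
scene lower +y centre coord 278.5 ang -22.46 sd px 0.19 31
home 133 (-x,+y) [315.2 162.4] [281.8 219.6] z 132.2 gap 1.5 | (+x,+y) z 135.5 gap 3.5
scene home -x centre coord 432.03 ang -23.24 sd px 0.06 31
scene home +y centre coord 279.31 ang -20.85 sd px 0.21 31
```

The camera heights read 132.2 and 135.5 mm at the two corners against 133 expected. The same method reads 93.7–94.9 for the true 93 and 173.9–176 for the true 173, so there is no sign of the tote standing proud or tilted. That agrees with the felt hard stop. A last look for bystanders, then hand in.

```bash
cp pics/sm8.png pics/full8.png; python3 st.py
```

```text
t 23.9 tray x,y 352.56 470.2 z 238.87 | F tray 0.9 -0.5 -0.4 M tray -0.03 -0.02 -0.03 zax [ 1.e-04  2.e-04 -1.e+00] yang -112.19 gw 1.0
```

View pics/full8.png

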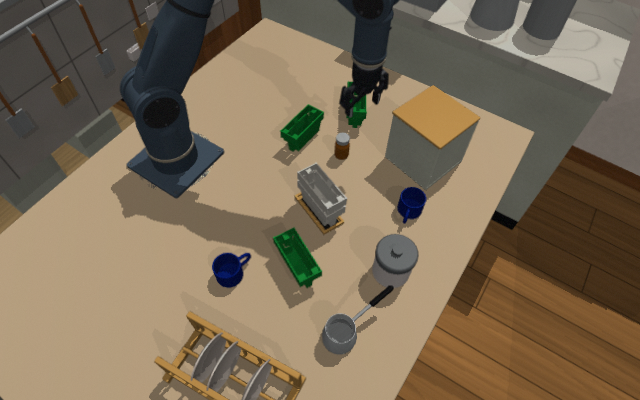

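The tote is nested in the tray at (322,195). The cups, jar, cezve, canister and green totes sit at the same pixels as at the start, and the arm is clear.

```bash
python3 -c "
from workcell import ctrl
print(ctrl.close_job())"
```

```text
the job is handed in; nothing more can be done
None
```

I lifted the top tote off, turned it end for end and nested it in the lower one, then handed the job in after about 24 s. No verdict is reported. By feel it went fully home, but the camera check of its final height is only good to about 2 mm.

- **Feeling it in:** with the foot just inside, the free travel along y was 3.3 mm, matching the 3.2 mm of play expected. I centred y between its two sides, and x from its one felt side.
- **Pressing home:** I eased it down past the tongues to a hard stop at TCP height 99.2 mm, where 99.1 mm was expected. The most I pressed with was about 17 N.
- **After release:** the gripper read no contact. The pictures show the one-rib end toward the tray's −x, and the bystanders where they were.
- **Height by camera:** the rim corners read 132.2 and 135.5 mm against 133 mm. That spread, and ray gaps of up to 4.6 mm between the two views, mean the pictures cannot settle the 1.5 mm height tolerance. I relied on the felt stop for that.
- **One disagreement:** the cameras put the lower tote's centre 1 to 2 mm short in y of where it was felt, so I went by touch.

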